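Pack the cross-drilling kit into its foam tray

ROBOT

A 6-joint arm with a two-finger parallel gripper is mounted at the origin on a cart in front of the work surface, level with it; the furniture and walls round the work are solid. World frame = base frame: x ahead of the robot, y to its left, z up, the work surface at z = 0. Lengths are in m, angles in rad, forces in N, time in s.
With the tool pointing down it reaches from about 0.325 to 0.85 m from the base axis. Payload 15.5 kg.
Tool frame: the origin (TCP) lies between the finger pads; the fingertips stand 25 mm ahead of it and the grasp point (between the pads) lies 6 mm ahead of it (ctrl.tip_reach is the z of the fingertips in the tool frame, in m); z points along the fingers, y is the line along which they close (so a half turn about z gives the same grasp; the last joint's range is limited). The gripper opens to 91 mm and grips with 3 to 60 N. Pads are 32 mm wide; open, the fingers measure 118 mm over their backs; the gripper's body (76 mm by 178 mm) begins 60 mm behind the grasp point.
Start: joints at [1.067, 0.494, 1.345, -0, 1.302, -0.096], TCP at [0.248, 0.574, 0.239] pointing down, gripper open.
Joint ranges: [-2.91, 2.91], [-0.82, 2.16], [0.22, 2.67], [-1.22, 4.37], [0.12, 2.79], [-3.08, 3.08]. Speed limits (rad/s): [1.89, 1.89, 2.57, 3.01, 3.01, 3.01].

INTERFACE

Orientations are given as [roll, pitch, yaw] about the fixed x, y, z axes, in that order (R = Rz(yaw) Ry(pitch) Rx(roll)).
In Python, from workcell import ctrl gives the robot as it stands.
- The arm moves only by the shell command python3 -m creep 'ROWS'. ROWS is a JSON list that holds a single list of rows (three levels of brackets), with 1 to 8 rows, each of 7 numbers: a rotation vector rx, ry, rz in rad, then dx, dy, dz in m, then the opening from 0.0 (shut) to 1.0 (fully open); each row is the pose to reach, as a shift and turn from the pose commanded when the command began, along the tool's axes at that moment; what a row does not reach only later rows make up. A row lasts 1/8 s, in which the tool goes at most 0.0625 m and 0.188 rad, less where a joint would pass 70% of its speed; a pose out of reach is approached as far as the arm can. The fingers move at their own pace and stop on an object; the grip force is fixed at half the most. Time passes only in rows, so rows that do not move let the fingers close. It prints the time, the measured TCP pose, the force, the opening and the grip force at its end. Input that does not fit is refused with a message, and nothing moves.
- ctrl.get_state(): the state, without advancing time (a new reading comes with each control period).
- ctrl.capture(name): name is "scene" or "top"; returns (picture, depth): 384x512x3 uint8, red, green, blue; 384x512 float32, m along the optical axis (not along the pixel's ray), 0 where there is no reading.
- ctrl.calibration(name): a dict with "camera_matrix" (3x3 intrinsics, pixels), "world_from_camera" (4x4, takes a point from camera to world coordinates). Camera axes: x right, y up, looking along -z (the intrinsics and any distortion apply to the point x, -y, -z); pixel columns grow to the right and rows downward; lengths in m; the calibration is good to about 2 mm. A picture is of the moment at which its call begins. calibration takes no time and is no camera call.
- ctrl.finish_job(): hands the job in; it is judged then, once.
The state is a dict: "time_s": time; "q": joint angles; "joint_vel": joint speeds; "joint_torque": joint torques, N m; "eef_pos": TCP position; "eef_rot": TCP orientation; "wrist_force": force on the tool from outside, world axes, zero at the start; "torque": the same for the moment, N m; "gripper_width": opening from 0.0 (shut) to 1.0 (fully open); "finger_force": force on a finger pad.
Only numpy, scipy, OpenCV 4.12 (cv2) and the standard library are available. Lean on these libraries where they do the work, as an engineer would, in place of code of your own. Each camera call takes 0.05 s, during which the arm holds its last target. There are 200 camera calls.

TASK

Pack the blue kit tray for the next cross-drilling job: put the V-block, the black stepped shaft, the silver hex bolt and the red-capped oil bottle each down into the foam nest that is cut for it (square, long, small round and large round), the block right way up, the bolt on its head and the bottle upright throughout. The bottle stands tight against the shaft, so the shaft cannot be gripped until the bottle is out of the way, and a bottle already in its nest can bar the nests beside it. Leave the plain bevelled steel block and the small black cap screw standing where they are; they belong to another job.

Things in the scene. Friction and masses are not known exactly. Their poses are not given: they have to be found in the camera images.
- v_block: Grey steel V-block, 50 x 50 x 40 mm high, 0.5 kg, standing with its open 90 degree groove (36 mm wide, 16 mm deep) up. Origin: centre of its underside. z up; its x axis runs along the groove, so its two full flat sides, 50 mm apart, face along its y axis: grip it there.
- shaft: Black stepped shaft lying on the bench roughly along world x, 90 mm long, 90 g. Origin: on its axis at mid-length, 11.5 mm above what it lies on; its x axis is the shaft's axis. Collars: 24 mm dia. at x = +4 to +17 mm, 21 mm dia. at x = -26 to -13 mm. Grip it at its origin, across its axis, on the collars. The oil bottle stands close on its right (-y) side.
- hex_bolt: Silver hex-headed bolt, 39 mm tall, 30 g, standing on its head (16 mm across, 8 mm high), the thread (10 mm) pointing up. Origin: centre of its underside, z up.
- oil_bottle: White bottle with a green label and a red cap, 160 mm tall, 55 mm in diameter up to 134 mm, 0.22 kg. Origin: centre of its underside, z up. It stands about 54 mm from the shaft's axis, only some 15 mm clear of the shaft. There is bare bench to set something down on at the left (+y) end of the tray, round x = 0.595, y = 0.395.
- nest_square: Fixed foam nest in the tray, 104 (its x) x 80 (its y) x 30 mm high, black foam on a yellow underlay, with a square pocket 62 x 62 mm in its middle, for the V-block (any quarter turn). Origin: centre of its underside; yellow floor at z = 14 mm, foam top at z = 30 mm. All four nests have these outside sizes and heights and lie side by side, 81 mm apart along y, in any order.
- nest_long: Foam nest with a long pocket, 98 mm along its x axis by 36 mm, for the shaft (either end first); a channel 48 mm wide crosses it along y, right through, to the same depth, for the fingers. Origin, floor (z = 14 mm) and top (z = 30 mm) as nest_square.
- nest_small: Foam nest with a round hole 32 mm in diameter in its middle, for the hex bolt. Origin, floor (z = 14 mm) and top (z = 30 mm) as nest_square.
- nest_round: Foam nest with a round hole 66 mm in diameter in its middle, for the oil bottle. Origin, floor (z = 14 mm) and top (z = 30 mm) as nest_square.
- steel_block: Plain bevelled steel block without a groove, 60 x 110 x 62 mm, a look-alike of the V-block that does not belong to the kit. Origin: centre of its underside.
- black_bolt: Small black socket-head cap screw, 14 mm wide, 26 mm tall, standing upright 55 to 65 mm from the hex bolt on its right (-y) side; does not belong to the kit. Origin: centre of its underside, z up.

How it is judged:
By the outcome, as a careful person would: the job done as asked, in the order asked, and still so for the second after the job is handed in, with the robot touching nothing.
It also fails if it takes over 144 s, if anything falls off the work surface, if the arm or the gripper's body presses on something with over 40 N, if the wrist force passes 120 N, or if a joint passes its speed limit or range.

## Working session

There is one attempt and no reset: what is moved stays moved. The work goes in short steps, Python scripts to look and compute and a shell command to move; the robot and the scene stay as the last step left them, time stands still between calls to the robot, and variables do not carry over. Pictures are saved under pics/ and viewed, at most 14 in all, crops included, and the job is handed in when it is done.

```bash
ls; mkdir -p pics; cat > h.py <<'E'
import numpy as np, cv2
from workcell import ctrl
from scipy.spatial.transform import Rotation as R
def snap(name,tag):
    im,d=ctrl.capture(name); cv2.imwrite(f'pics/{tag}.png',im[:,:,::-1]); np.save(f'pics/{tag}.npy',d); return im,d
def cloud(name,d):
    c=ctrl.calibration(name);K=c['camera_matrix'];T=c['world_from_camera']
    v,u=np.mgrid[:d.shape[0],:d.shape[1]]
    p=np.stack([(u-K[0,2])/K[0,0]*d,-(v-K[1,2])/K[1,1]*d,-d],-1)
    return p@T[:3,:3].T+T[:3,3]
E
python3 - <<'E'
from h import *
for n in ('scene','top'):
    im,d=snap(n,n+'0'); c=ctrl.calibration(n); print(n,{k:np.round(v,3).tolist() if not isinstance(v,str) else v for k,v in c.items()}); 
s=ctrl.get_state(); print(s); print(ctrl.tip_reach)
E
```

```text
pics
scene {'camera_matrix': [[467.579, 0.0, 259.898], [0.0, 467.579, 197.233], [0.0, 0.0, 1.0]], 'world_from_camera': [[-0.998, -0.029, 0.047, 0.625], [0.054, -0.665, 0.745, 1.005], [0.009, 0.746, 0.666, 0.844], [0.0, 0.0, 0.0, 1.0]]}
top {'camera_matrix': [[369.611, 0.0, 264.099], [0.0, 369.611, 195.863], [0.0, 0.0, 1.0]], 'world_from_camera': [[-0.009, 0.986, -0.167, 0.409], [-1.0, -0.01, -0.004, 0.118], [-0.006, 0.167, 0.986, 0.965], [0.0, 0.0, 0.0, 1.0]]}
{'time_s': 0.1, 'q': array([ 1.06650561e+00,  4.94119110e-01,  1.34605057e+00, -4.12336334e-06,
        1.30250111e+00, -9.54904091e-02]), 'joint_vel': array([-0.00160616, -0.00099856, -0.00169463, -0.00072823,  0.00056795,
        0.001413  ]), 'joint_torque': array([ 4.68019585e-03, -8.80248356e+01, -3.82546806e+01,  7.11478572e-02,
        4.83870786e-02, -4.04600121e-05]), 'eef_pos': array([0.24828706, 0.5732327 , 0.23840538]), 'eef_rot': array([-3.14051905e+00, -9.88388771e-05,  2.73279339e+00]), 'wrist_force': array([0.0438569 , 0.12114091, 0.06625121]), 'torque': array([-0.01377528,  0.04232193, -0.00355606]), 'finger_force': 0.0, 'gripper_width': 1.0010138914203754}
0.025
```

View pics/top0.png

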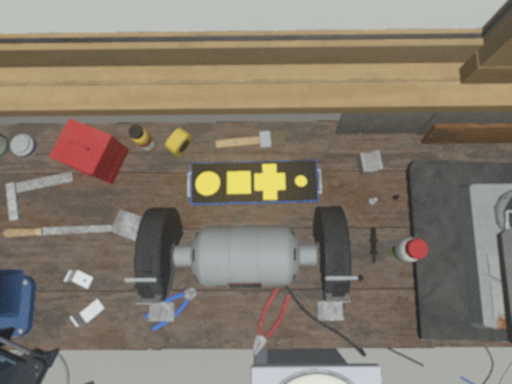

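View pics/scene0.png

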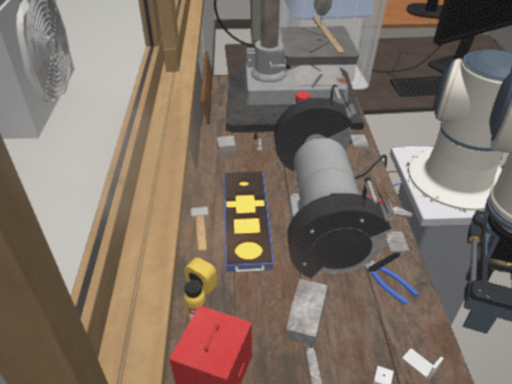

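The top picture shows the tray with the nests left to right: round (208,183), square (239,182), long (269,181), small (301,181). The V-block is at (371,161), hex bolt at (373,200), black screw at (395,197), shaft at (374,243), bottle at (412,250). A bench grinder stands between the robot and the tray, and the steel block is at (127,225).

```bash
python3 - <<'E'
from h import *
im=cv2.imread('pics/top0.png'); d=np.load('pics/top0.npy'); P=cloud('top',d)
cv2.imwrite('pics/c1.png',cv2.resize(im[140:280,345:445],None,fx=5.6,fy=4.2,interpolation=cv2.INTER_CUBIC) if 0 else cv2.resize(im[140:280,340:460],None,fx=4.2,fy=4.2,interpolation=cv2.INTER_CUBIC))
hsv=cv2.cvtColor(im,cv2.COLOR_BGR2HSV)
y=cv2.inRange(hsv,(22,150,150),(35,255,255)); y[:155]=0;y[210:]=0
n,l,s,c=cv2.connectedComponentsWithStats(y)
for i in range(1,n):
    if s[i,4]>30: 
        p=P[l==i]; print('yellow',s[i],p.mean(0).round(4),(p.min(0)[:2]+p.max(0)[:2])/2)
# regions
def reg(n,u0,u1,v0,v1,zmin,zmax=1):
    p=P[v0:v1,u0:u1].reshape(-1,3);p=p[(p[:,2]>zmin)&(p[:,2]<zmax)]
    if len(p)<3: print(n,len(p));return
    r=cv2.minAreaRect((p[:,:2]*1000).astype(np.float32)); print(n,len(p),'mean',p.mean(0).round(4),'rect',np.round(r[0],1),np.round(r[1],1),round(r[2],1),'z',p[:,2].min().round(3),p[:,2].max().round(3))
reg('vblk',352,390,145,180,.02); reg('vtop',352,390,145,180,.036)
reg('hex',364,383,190,211,.006); reg('hextop',364,383,190,211,.03)
reg('blk',388,405,190,205,.006); reg('shaft',362,386,222,268,.006);reg('shafttop',362,386,222,268,.018)
reg('bottle',390,435,230,270,.03);reg('cap',390,435,230,270,.15)
reg('tray foam',185,325,158,206,.026,.034)
reg('table',330,400,205,220,-.1);reg('motor',130,355,200,305,.06); reg('wheels',310,355,200,305,.03);reg('pressbase',412,512,160,340,.01);reg('steel',100,145,205,245,.04)
reg('bare',120,185,170,205,.01)
E
```

```text
vblk 425 mean [ 0.6518 -0.1507  0.0483] rect [556.2 -21.7] [ 65.9 400.1] 37.0 z 0.02 0.965
vtop 171 mean [ 0.6464 -0.1442  0.0774] rect [556.1 -21.8] [ 65.2 400.2] 37.1 z 0.036 0.965
hex 32 mean [ 0.5517 -0.1496  0.0554] rect [481.9 -23.8] [ 10.4 318.6] 28.9 z 0.007 0.965
hextop 15 mean [ 0.5469 -0.1412  0.1   ] rect [482.3 -23.6] [  7.8 318.6] 28.6 z 0.034 0.965
blk 27 mean [ 0.5602 -0.2087  0.0513] rect [486.3 -55.7] [ 12.7 380. ] 25.8 z 0.006 0.965
shaft 216 mean [ 0.4442 -0.1522  0.0337] rect [409.4 -39.4] [ 86.8 302.8] 16.0 z 0.006 0.965
shafttop 68 mean [ 0.4464 -0.1406  0.0755] rect [418.5 -32.8] [ 62.8 295.8] 15.5 z 0.018 0.965
bottle 1337 mean [ 0.4283 -0.2296  0.094 ] rect [430.2 -93.1] [422.1  96.3] 89.5 z 0.03 0.965
cap 351 mean [ 0.4283 -0.201   0.1753] rect [429.9 -56.4] [348.8  42.9] 89.7 z 0.151 0.965
tray foam 2835 mean [0.6065 0.1369 0.0312] rect [607.3 146.9] [111.2 329.4] 0.9 z 0.026 0.034
table 1050 mean [ 0.5218 -0.1312  0.0485] rect [498.  -51.2] [ 78.  374.2] 15.9 z -0.005 0.965
motor 14343 mean [0.42   0.1732 0.2004] rect [417.8 199.3] [506.7 217.3] 89.9 z 0.06 0.965
wheels 3361 mean [ 0.4204 -0.0136  0.2173] rect [415.2  34.2] [219.2 168.2] 2.2 z 0.041 0.965
pressbase 17622 mean [ 0.4317 -0.3513  0.0654] rect [ 460.7 -190.7] [596.5 466.2] 81.7 z 0.01 0.965
steel 784 mean [0.4867 0.4308 0.1147] rect [455.2 308.5] [391.4  65.7] 74.0 z 0.04 0.965
bare 8 mean [0.4094 0.1181 0.9646] rect [409.4 118.1] [0. 0.] 0.0 z 0.965 0.965
```

View pics/c1.png

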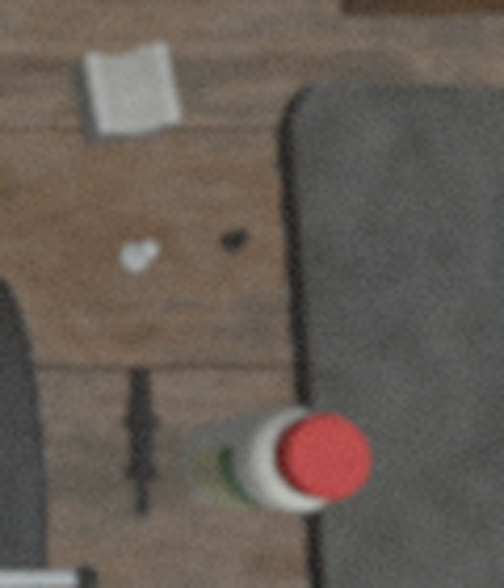

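The crop shows the V-block turned about 5°, the hex bolt with its head right of and above its thread, the shaft along the vertical, and the bottle overhanging the drill-press base edge. I'll filter the invalid depth and refine the fits.

```bash
python3 - <<'E'
from h import *
D={n:np.load(f'pics/{n}0.npy') for n in('top','scene')}
C={}
for n in D:
    p=cloud(n,D[n]);p[D[n]==0]=np.nan;C[n]=p
im=cv2.imread('pics/top0.png')
print(im[182,239],im[183,208])
hsv=cv2.cvtColor(im,cv2.COLOR_BGR2HSV)
y=cv2.inRange(hsv,(20,120,120),(38,255,255)); y[:158]=0;y[206:]=0;y[:,:187]=0
n,l,s,c=cv2.connectedComponentsWithStats(y)
T=C['top']
for i in range(1,n):
    if s[i,4]>30:
        p=T[l==i]; print('yellow',s[i],np.nanmean(p,0).round(4),(np.nanmin(p,0)+np.nanmax(p,0))/2)
def reg(n,x0,x1,y0,y1,z0,z1):
  for k in C:
    p=C[k].reshape(-1,3);p=p[(p[:,0]>x0)&(p[:,0]<x1)&(p[:,1]>y0)&(p[:,1]<y1)&(p[:,2]>z0)&(p[:,2]<z1)]
    if len(p)<3: print(n,k,len(p));continue
    r=cv2.minAreaRect((p[:,:2]*1000).astype(np.float32)); print(n,k,len(p),'mean',p.mean(0).round(4),'med',np.median(p,0).round(4),'rect',np.round(r[0],1),np.round(r[1],1),round(r[2],1),'z',p[:,2].min().round(3),p[:,2].max().round(3))
reg('v',.6,.75,-.25,-.1,.012,.06);reg('vtop',.6,.75,-.25,-.1,.034,.06)
reg('hexhd',.5,.6,-.21,-.15,.004,.02);reg('hextop',.5,.6,-.21,-.15,.025,.06)
reg('blk',.5,.6,-.26,-.21,.006,.06)
reg('shaft',.38,.52,-.22,-.14,.007,.04)
reg('bottle',.35,.5,-.32,-.2,.03,.13);reg('cap',.35,.5,-.32,-.2,.145,.2)
reg('foam',.5,.7,-.05,.33,.024,.036)
reg('table',.5,.6,-.1,-.05,-.05,.05)
reg('rwheel',.25,.58,-.14,.0,.02,.3);reg('rwheelHi',.25,.58,-.14,.0,.1,.3)
reg('lwheel',.25,.58,.3,.5,.02,.3);reg('motor',.2,.6,.0,.3,.1,.4)
reg('motorTopx',.5,.6,.0,.3,.04,.4);
reg('bare',.52,.67,.33,.46,.008,.3)
reg('base',.2,.7,-.42,-.25,.01,.05)
reg('head',.2,.9,-.8,-.3,.05,.9)
reg('back',.66,.95,-.3,.5,.05,.9)
# v-block map
p=T[140:182,352:392]
for v in range(148,176,2): print(v,[int(1000*z) if z==z else -1 for z in p[v-140,0:34:2,2]])
E
```

```text
[118 222 235] [115 220 233]
yellow [253 163  34  37 901] [0.6091 0.1077 0.0174] [0.60848301 0.10769987 0.01742413]
yellow [194 170  27  26 543] [0.6061 0.2703 0.0178] [0.60499727 0.26852128 0.02309186]
yellow [226 170  26  25 639] [0.6074 0.1887 0.0182] [0.6057049  0.18773876 0.02323736]
yellow [294 174  14  14 138] [0.6098 0.0264 0.0196] [0.60783961 0.02732262 0.02391442]
v top 945 mean [ 0.7028 -0.1651  0.0341] med [ 0.7423 -0.1613  0.0342] rect [ 689.9 -175.6] [120.8 149.5] 0.8 z 0.012 0.06
v scene 438 mean [ 0.6826 -0.1563  0.0314] med [ 0.668  -0.156   0.0314] rect [ 679.1 -175. ] [149.7 140.1] 89.9 z 0.012 0.06
vtop top 480 mean [ 0.7077 -0.1666  0.0433] med [ 0.7457 -0.1685  0.0406] rect [ 689.9 -175.6] [120.8 149.5] 0.8 z 0.034 0.06
vtop scene 175 mean [ 0.6925 -0.1599  0.0412] med [ 0.6741 -0.1645  0.039 ] rect [ 687.2 -174.7] [149.7 124.1] 89.6 z 0.034 0.06
hexhd top 26 mean [ 0.553  -0.1656  0.0067] med [ 0.5536 -0.1597  0.0054] rect [ 546.5 -169.6] [53.5 95.8] 78.6 z 0.004 0.017
hexhd scene 15 mean [ 0.555  -0.156   0.0104] med [ 0.554  -0.1549  0.0099] rect [ 551.6 -157.
[... 4181 characters left out ...]
 38, 41, 38, 0, -2]
156 [-1, 0, 1, 17, 28, 40, 39, 30, 23, 27, 31, 32, 37, 42, 39, -1, -1]
158 [0, -3, -1, 9, 29, 39, 38, 34, 25, 26, 28, 29, 37, 38, 39, 0, -1]
160 [2, 0, -1, 9, 24, 40, 37, 31, 29, 24, 26, 30, 34, 35, 39, 0, 2]
162 [1, 0, 0, 6, 19, 41, 43, 37, 26, 22, 27, 30, 30, 35, 41, 0, 0]
164 [0, 0, 0, 0, 18, 33, 38, 39, 28, 22, 28, 31, 28, 37, 41, 38, 0]
166 [-2, 0, 0, 1, 16, 29, 40, 39, 30, 26, 22, 27, 35, 33, 37, 39, 1]
168 [1, 1, 0, 4, 8, 26, 41, 40, 33, 25, 24, 25, 34, 35, 38, 38, -1]
170 [-1, -4, -3, -3, 8, 24, 40, 41, 34, 27, 22, -1, 25, 20, 14, -7, -3]
172 [-1, -2, 0, -1, 2, 23, 20, 21, 15, 12, 5, 2, 2, -2, -3, 0, -3]
174 [-1, 2, -2, 0, 2, -1, 0, 0, -2, 0, 0, 0, 2, 0, 3, 2, -2]
```

```bash
python3 - <<'E'
from h import *
C={}
for n in('top','scene'):
    d=np.load(f'pics/{n}0.npy');p=cloud(n,d);p[d==0]=np.nan;C[n]=p.reshape(-1,3)
def sel(k,x0,x1,y0,y1,z0,z1):
    p=C[k];return p[(p[:,0]>x0)&(p[:,0]<x1)&(p[:,1]>y0)&(p[:,1]<y1)&(p[:,2]>z0)&(p[:,2]<z1)]
def rect(p):
    r=cv2.minAreaRect((p[:,:2]*1000).astype(np.float32)); return len(p),np.round(r[0],1),np.round(r[1],1),round(r[2],1),'med z',np.median(p[:,2]).round(4)
for k in C:
    print(k,'v',rect(sel(k,.62,.72,-.22,-.11,.012,.05)),rect(sel(k,.62,.72,-.22,-.11,.03,.05)))
    print(' blk',rect(sel(k,.5,.6,-.235,-.205,.008,.04)), 'shaft',rect(sel(k,.38,.5,-.19,-.13,.008,.03)) if k=='top' else '')
    print(' cap',rect(sel(k,.35,.5,-.32,-.17,.145,.18)),' hexall',sel(k,.53,.58,-.175,-.14,.004,.05).mean(0), rect(sel(k,.53,.58,-.175,-.14,.004,.05)))
    f=sel(k,.5,.7,-.1,.4,.02,.06); print(' tray',rect(f),f[:,2].max())
p=sel('top',.62,.72,-.22,-.11,.015,.05)
r=p[p[:,2]>.036]; 
# fit V profile: z=min(40,24+|v|) with v cross-groove coordinate
from scipy.optimize import least_squares
q=p[(p[:,2]>.018)]
def f(a):
    c,s=np.cos(a[2]),np.sin(a[2]); v=-s*(q[:,0]-a[0])+c*(q[:,1]-a[1]); 
    return np.where(abs(v)<.024,q[:,2]-np.minimum(.040,.024+abs(v)*16/18)+a[3],0) 
best=min((least_squares(f,[q[:,0].mean(),q[:,1].mean(),t,0],loss='soft_l1',f_scale=.003) for t in np.linspace(-.4,.6,11)),key=lambda o:o.cost)
print('groove',best.x,best.cost)
# top camera height map of obstacles, 4cm grid
z=np.concatenate([C['top'],C['scene']]);z=z[~np.isnan(z[:,0])]
print('y cols',[round(.5-.05*j,2) for j in range(21)])
for i in range(18):
    x=.9-.04*i
    row=[]
    for j in range(21):
        y=.5-.05*j; m=z[(abs(z[:,0]-x)<.02)&(abs(z[:,1]-y)<.025)]
        row.append(int(100*np.percentile(m[:,2],98)) if len(m)>3 else -9)
    print(round(x,2),row)
E
```

```text
top v (448, array([ 657.3, -155.5]), array([51.1, 51.2]), 8.3, 'med z', np.float64(0.0332)) (267, array([ 657.3, -155.6]), array([51.1, 51.1]), 8.2, 'med z', np.float64(0.0379))
 blk (19, array([ 566.1, -221.1]), array([7. , 8.1]), 87.5, 'med z', np.float64(0.02)) shaft (235, array([ 443.3, -166.7]), array([88.9, 43.3]), 2.7, 'med z', np.float64(0.0166))
 cap (360, array([ 429.2, -208.3]), array([42.5, 42. ]), 42.4, 'med z', np.float64(0.1596))  hexall [ 0.55634592 -0.15880403  0.0221934 ] (38, array([ 560.5, -158. ]), array([20.7, 12.6]), 11.9, 'med z', np.float64(0.0226))
 tray (3534, array([624.8, 177.9]), array([150.9, 394.3]), 0.1, 'med z', np.float64(0.0314)) 0.05977521461604929
scene v (296, array([ 657.2, -151.8]), array([50.2, 61.7]), 8.2, 'med z', np.float64(0.031)) (158, array([ 657.2, -151.8]), array([50.2, 61.7]), 8.2, 'med z', np.float64(0.0357))
 blk (16, array([ 568.4, -217. ]), array([ 7.8, 10.7]), 15.5, 'med z', np.float64(0.0161)) shaft 
 cap (117, array([ 431.3, -204.1]), array([44.7, 40.7]), 44.6, 'med z', np.float64(0.1582))  hexall [ 0.55639427 -0.1553814   0.0
[... 1150 characters left out ...]
, 12, 3, 3, 3, 3, 3, 16, 17, 0, 3, 0, 3, 3, 8, 8, 33, 31]
0.5 [5, 6, 21, 22, 20, 16, 16, 16, 15, 0, 22, 22, 0, 1, 0, 3, 3, 8, 15, 33, 28]
0.46 [5, 6, 23, 24, 23, 19, 19, 19, 19, 19, 24, 24, 0, 2, 16, 3, 3, 20, 20, 20, 20]
0.42 [0, 0, 23, 24, 24, 20, 20, 20, 20, 19, 24, 24, 0, 2, 16, 16, 3, 20, 20, 20, 20]
0.38 [0, 0, 26, 27, 27, 19, 19, 19, 19, 19, 27, 27, 0, 0, 0, 3, 3, 20, 20, 33, 32]
0.34 [0, 0, 21, 25, 21, 16, 17, 17, 16, 8, 25, 26, 0, 0, 0, 3, 3, 20, 20, 34, 28]
0.3 [57, 0, 12, 12, 12, 0, 0, 0, 1, 5, 12, 12, 0, 0, 0, 3, 3, 20, 20, 21, 21]
0.26 [37, 0, 1, 12, 0, 0, 0, 1, 1, 0, 12, 12, 0, 0, 0, 3, 3, 20, 20, 20, 20]
0.22 [35, 0, 0, 0, 0, 0, 0, 1, 1, 0, 0, 2, 1, 0, 0, 3, 3, 18, 20, 20, 20]
```

```bash
R1="x"; python3 -m creep '[[[0,0,-0.409,0,0,-0.18,1],[0,0,-0.409,0,0,-0.18,1],[0,0,-0.409,0,0,-0.18,1],[0,0,-0.409,0,0,-0.18,1]]]'
python3 - <<'E'
from h import *
s=ctrl.get_state(); print(s['q'].round(3),s['eef_pos'],s['eef_rot'])
C={}
for n in('top','scene'):
    d=np.load(f'pics/{n}0.npy');p=cloud(n,d);p[d==0]=np.nan;C[n]=p.reshape(-1,3)
p=C['top'];p=p[(p[:,0]>.39)&(p[:,0]<.5)&(p[:,1]>-.185)&(p[:,1]<-.125)]
h=p[p[:,2]>.010]
for x in np.arange(.395,.5,.006):
    m=h[abs(h[:,0]-x)<.003]; print(round(x,3),len(m),(m[:,1].mean().round(4),m[:,1].min().round(3),m[:,1].max().round(3),m[:,2].max().round(3)) if len(m) else '')
for k in C:
    w=C[k];w=w[(w[:,0]>.36)&(w[:,0]<.54)&(w[:,1]>-.12)&(w[:,1]<0)&(w[:,2]>.05)]; print(k,np.percentile(w[:,1],[0,1,5]))
E
```

```text
time_s: 0.6
eef_pos: [0.249, 0.5745, 0.4234]
eef_rot: [3.135, 0.003, -3.141]
wrist_force: [-0.1, 0.7, -1.3]
gripper_width: 0.997
finger_force: 0.0
[ 1.067  0.383  1.037  0.     1.714 -0.505] [0.24895925 0.57451082 0.42344531] [ 3.1351629   0.00349656 -3.14086689]
0.395 0 
0.401 5 (np.float64(-0.1553), np.float64(-0.157), np.float64(-0.153), np.float64(0.015))
0.407 6 (np.float64(-0.1552), np.float64(-0.157), np.float64(-0.153), np.float64(0.015))
0.413 9 (np.float64(-0.1557), np.float64(-0.159), np.float64(-0.153), np.float64(0.015))
0.419 41 (np.float64(-0.176), np.float64(-0.185), np.float64(-0.146), np.float64(0.12))
0.425 59 (np.float64(-0.1757), np.float64(-0.185), np.float64(-0.147), np.float64(0.126))
0.431 61 (np.float64(-0.1749), np.float64(-0.185), np.float64(-0.149), np.float64(0.126))
0.437 49 (np.float64(-0.1766), np.float64(-0.185), np.float64(-0.149), np.float64(0.121))
0.443 15 (np.float64(-0.1594), np.float64(-0.185), np.float64(-0.149), np.float64(0.088))
0.449 17 (np.float64(-0.1553), np.float64(-0.163), np.float64(-0.149), np.float64(0.019))
0.455 19 (np.float64(-0.1552), np.float64(-0.167), np.float64(-0.145), np.float64(0.024))
0.461 18 (np.float64(-0.1558), np.float64(-0.163), np.float64(-0.15), np.float64(0.021))
0.467 12 (np.float64(-0.1561), np.float64(-0.163), np.float64(-0.15), np.float64(0.022))
0.473 11 (np.float64(-0.1558), np.float64(-0.162), np.float64(-0.151), np.float64(0.02))
0.479 15 (np.float64(-0.1557), np.float64(-0.161), np.float64(-0.151), np.float64(0.021))
0.485 10 (np.float64(-0.1564), np.float64(-0.162), np.float64(-0.152), np.float64(0.019))
0.491 0 
0.497 0 
top [-0.06117998 -0.05424504 -0.045108  ]
scene [-0.05635705 -0.04883867 -0.04277357]
```

```bash
python3 -m creep '[[[0,0,0,-0.409,-0.728,0,1],[0,0,0,-0.409,-0.728,0,1],[0,0,0,-0.409,-0.728,0,1],[0,0,0,-0.409,-0.728,0,1],[0,0,0,-0.409,-0.728,0,1],[0,0,0,-0.409,-0.728,0,1],[0,0,0,-0.409,-0.728,0,1],[0,0,0,-0.409,-0.728,0,1]]]'; python3 -c "
from h import *
s=ctrl.get_state(); print(s['q'].round(3),s['eef_pos'],s['eef_rot'])"
```

```text
time_s: 1.6
eef_pos: [0.4937, 0.1356, 0.418]
eef_rot: [-3.141, -0.001, 3.142]
wrist_force: [0.8, 0.5, -1.0]
gripper_width: 0.997
finger_force: 0.0
[ 0.151  0.2    1.314  0.     1.629 -1.419] [0.49374926 0.13564858 0.41799474] [-3.14146280e+00 -1.44385074e-03  3.14152971e+00]
```

```bash
python3 -m creep '[[[0,0,-0.143,-0.164,-0.292,0,1],[0,0,-0.143,-0.164,-0.292,0,1],[0,0,-0.143,-0.164,-0.292,0,1],[0,0,-0.143,-0.164,-0.292,0,1],[0,0,-0.143,-0.164,-0.292,0,1],[0,0,-0.143,-0.164,-0.292,0,1],[0,0,-0.143,-0.164,-0.292,0.2,1],[0,0,-0.143,-0.164,-0.292,0.2,1]]]'; python3 - <<'E'
from h import *
s=ctrl.get_state(); print(s['q'].round(3),s['eef_pos'],s['eef_rot'])
for n in('top','scene'):
    d=np.load(f'pics/{n}0.npy');p=cloud(n,d);p[d==0]=np.nan;p=p.reshape(-1,3)
    w=p[(p[:,0]>.67)&(p[:,0]<.8)&(p[:,1]>-.26)&(p[:,1]<-.05)&(p[:,2]>.05)]; print(n,np.percentile(w[:,0],[0,1,5]),w[:,2].max())
im,d=snap('scene','s1')
E
```

```text
time_s: 2.6
eef_pos: [0.6571, -0.1547, 0.2913]
eef_rot: [3.141, -0.0, -2.999]
wrist_force: [1.1, 0.8, -0.5]
gripper_width: 1.002
finger_force: 0.0
[-0.32   0.528  1.135  0.     1.478 -2.033] [ 0.65712887 -0.1546686   0.29130047] [ 3.14131441e+00 -4.44967444e-04 -2.99934741e+00]
top [0.74591748 0.74764358 0.74850864] 0.17410016192320787
scene [0.74751496 0.74801753 0.74893516] 0.17360750299685979
```

View pics/s1.png

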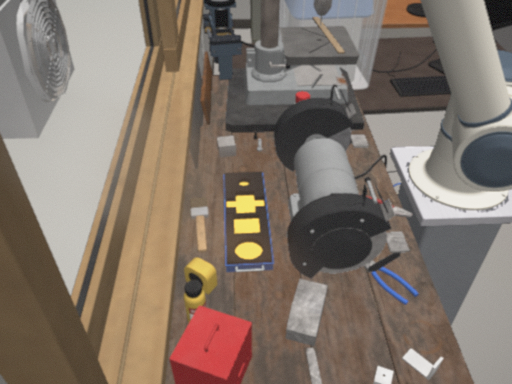

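The picture shows the arm stretched over with the gripper at about (225,35) above the V-block; the V-block at (227,145) and everything else is undisturbed. Descending and gripping.

```bash
python3 -m creep '[[[0,0,0,0,0,0.25,1],[0,0,0,0,0,0.25,1],[0,0,0,0,0,0.25,1],[0,0,0,0,0,0.25,1],[0,0,0,0,0,0.25,1]]]' && python3 -m creep '[[[0,0,0,0,0,0,0.3],[0,0,0,0,0,0,0.3],[0,0,0,0,0,0,0.3],[0,0,0,0,0,0,0.3],[0,0,0,0,0,0,0.3],[0,0,0,0,0,0,0.3]]]'
```

```text
time_s: 3.28
eef_pos: [0.6547, -0.1534, 0.0402]
eef_rot: [3.138, -0.008, -2.998]
wrist_force: [-0.1, 0.3, 0.8]
gripper_width: 0.999
finger_force: 0.0
time_s: 4.03
eef_pos: [0.6577, -0.1544, 0.0446]
eef_rot: [-3.141, 0.001, -2.998]
wrist_force: [-1.6, -0.1, 8.4]
gripper_width: 0.549
finger_force: 30.0
```

```bash
python3 -m creep '[[[0,0,0,0,0,-0.18,0.3],[0,0,0,0,0,-0.18,0.3],[0,0,0.127,0,0.347,-0.18,0.3],[0,0,0.127,0,0.347,-0.18,0.3],[0,0,0.127,0,0.347,-0.18,0.3],[0,0,0.127,0,0.347,-0.18,0.3],[0,0,0.127,0,0.347,-0.18,0.3],[0,0,0.127,0,0.347,-0.18,0.3]]]'; python3 -m creep '[[[0,0,0,0,0,0,0.3],[0,0,0,0,0,0,0.3],[0,0,0,0,0,0,0.3]]]'
```

```text
time_s: 5.03
eef_pos: [0.6069, 0.1918, 0.2241]
eef_rot: [3.141, -0.001, -3.124]
wrist_force: [1.6, -0.6, -5.0]
gripper_width: 0.547
finger_force: 30.0
time_s: 5.4
eef_pos: [0.608, 0.188, 0.2236]
eef_rot: [-3.141, -0.001, -3.127]
wrist_force: [-0.4, -0.4, -4.9]
gripper_width: 0.545
finger_force: 30.0
```

```bash
python3 -m creep '[[[0,0,0,0,0,0.135,0.3],[0,0,0,0,0,0.135,0.3],[0,0,0,0,0,0.135,0.3],[0,0,0,0,0,0.135,0.3]]]'; python3 - <<'E'
from h import *
im,d=snap('scene','s2')
cv2.imwrite('pics/c2.png',cv2.resize(im[110:290,150:350,::-1],None,fx=3.3,fy=3.3,interpolation=cv2.INTER_CUBIC))
E
```

```text
time_s: 5.9
eef_pos: [0.6087, 0.1887, 0.0899]
eef_rot: [3.142, 0.0, -3.126]
wrist_force: [0.4, 0.7, -3.7]
gripper_width: 0.547
finger_force: 30.0
```

View pics/c2.png

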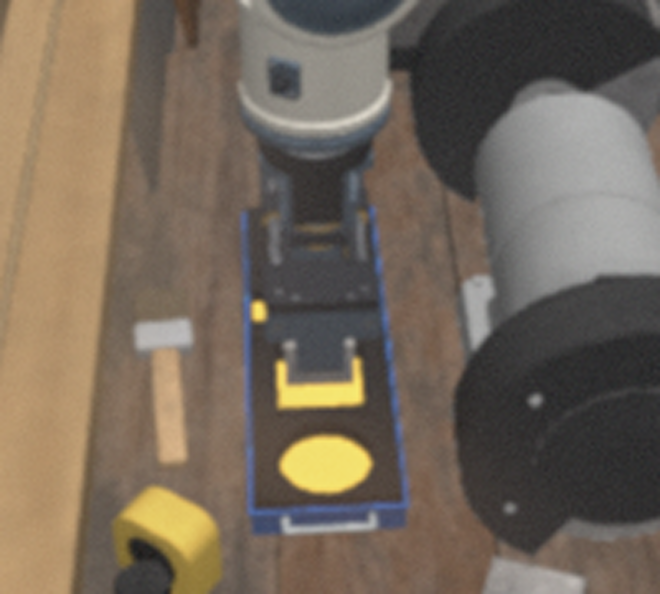

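The crop shows the block held centred over the square pocket at about (320,370). Lowering.

```bash
python3 -m creep '[[[0,0,0,0,0,0.031,0.3],[0,0,0,0,0,0.031,0.3],[0,0,0,0,0,0.031,0.3]]]' ; python3 -m creep '[[[0,0,0,0,0,0,0.75],[0,0,0,0,0,0,0.75],[0,0,0,0,0,0,0.75],[0,0,0,0,0,0,0.75],[0,0,0,0,0,-0.19,0.75],[0,0,0,0,0,-0.19,0.75],[0,0,0,0,0,-0.19,0.75],[0,0,0,0,0,-0.19,0.75]]]'
```

```text
time_s: 6.32
eef_pos: [0.6089, 0.1893, 0.0599]
eef_rot: [3.141, 0.002, -3.125]
wrist_force: [0.1, 0.3, -4.9]
gripper_width: 0.548
finger_force: 30.0
time_s: 7.32
eef_pos: [0.6101, 0.1896, 0.2532]
eef_rot: [3.14, 0.008, -3.125]
wrist_force: [0.7, -0.4, -0.3]
gripper_width: 0.749
finger_force: 0.0
```

```bash
python3 -m creep '[[[0,0,0,0.056,-0.346,0,0.45],[0,0,0,0.056,-0.346,0,0.45],[0,0,0,0.056,-0.346,0,0.45],[0,0,0,0.056,-0.346,0,0.45],[0,0,0,0.056,-0.346,0,0.45],[0,0,0,0.056,-0.346,0,0.45],[0,0,0,0.056,-0.346,0.15,0.45],[0,0,0,0.056,-0.346,0.15,0.45]]]'; python3 - <<'E'
from h import *
s=ctrl.get_state(); print(s['eef_pos'])
im,d=snap('scene','s3'); p=cloud('scene',d)
m=p[(d>0)&(p[...,0]>.53)&(p[...,0]<.68)&(p[...,1]>.145)&(p[...,1]<.235)&(p[...,2]>.036)&(p[...,2]<.07)]
r=cv2.minAreaRect((m[:,:2]*1000).astype(np.float32));print(r,np.median(m,0),m[:,2].max())
a=cv2.resize(im[100:180,190:320,::-1],None,fx=5,fy=5,interpolation=cv2.INTER_CUBIC)
cv2.imwrite('pics/c3.png',a)
E
```

```text
time_s: 8.32
eef_pos: [0.5573, -0.1584, 0.1213]
eef_rot: [-3.141, 0.001, -3.127]
wrist_force: [1.5, 1.1, -0.4]
gripper_width: 0.452
finger_force: 0.0
[ 0.55728615 -0.15840931  0.12126031]
((609.4859008789062, 192.5055389404297), (49.48055648803711, 55.02323532104492), 0.3430236279964447) [0.60955416 0.18617627 0.04814042] 0.05873137405599205
```

View pics/c3.png

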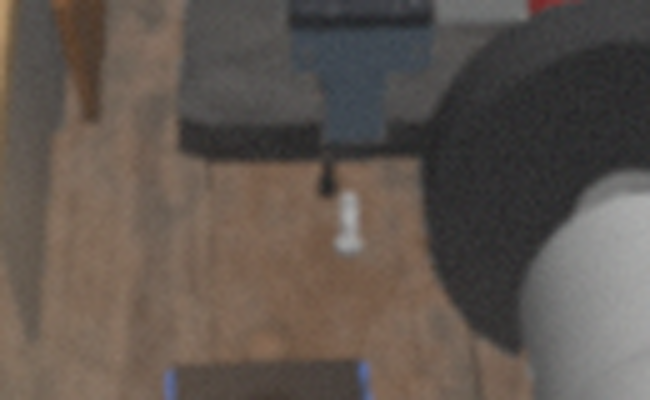

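The V-block sits at its seated height. The crop shows the fingers straight above and beyond the bolt (348,225), clear of the black screw (327,178). Descending and gripping the bolt.

```bash
python3 -m creep '[[[0,0,0,0,0,0.079,0.45],[0,0,0,0,0,0.079,0.45],[0,0,0,0,0,0.079,0.45],[0,0,0,0,0,0.079,0.45]]]';  python3 -m creep '[[[0,0,0,0,0,0,0],[0,0,0,0,0,0,0],[0,0,0,0,0,0,0],[0,0,0,0,0,0,0],[0,0,0,0,0,0,0],[0,0,0,0,0,0,0],[0,0,0,0,0,0,0],[0,0,0,0,0,0,0]]]'
```

```text
time_s: 8.88
eef_pos: [0.5587, -0.1581, 0.046]
eef_rot: [-3.141, 0.002, -3.125]
wrist_force: [-0.0, 0.5, 0.6]
gripper_width: 0.45
finger_force: 0.0
time_s: 9.88
eef_pos: [0.5577, -0.1578, 0.044]
eef_rot: [-3.141, 0.0, -3.125]
wrist_force: [-0.1, -0.3, 4.8]
gripper_width: 0.12
finger_force: 29.6
```

```bash
python3 -m creep '[[[0,0,0,0,0,-0.12,0],[0,0,0,0,0,-0.12,0],[0,0,0,-0.056,0.184,-0.12,0],[0,0,0,-0.056,0.184,-0.12,0],[0,0,0,-0.056,0.184,-0.12,0],[0,0,0,-0.056,0.184,-0.12,0],[0,0,0,-0.056,0.184,-0.07,0],[0,0,0,-0.056,0.184,-0.07,0]]]'; python3 - <<'E'
from h import *
im,d=snap('scene','s4')
cv2.imwrite('pics/c4.png',cv2.resize(im[110:280,190:320,::-1],None,fx=3.5,fy=3.5,interpolation=cv2.INTER_CUBIC))
E
```

```text
time_s: 10.88
eef_pos: [0.6081, 0.0268, 0.1111]
eef_rot: [3.141, -0.007, -3.126]
wrist_force: [-0.4, -0.3, 0.3]
gripper_width: 0.118
finger_force: 29.4
```

View pics/c4.png

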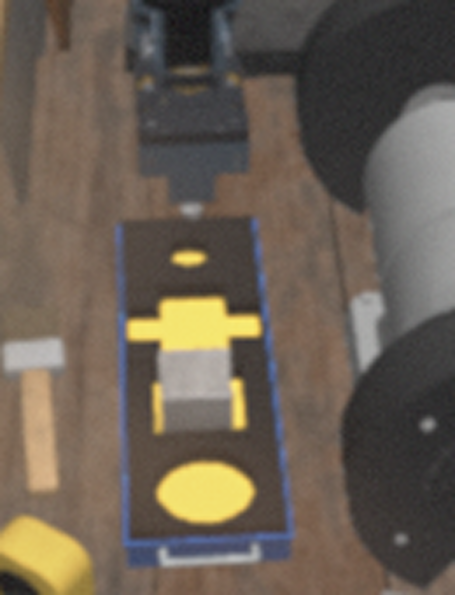

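The bolt hangs head down, aligned with the small hole, and the V-block sits in its square pocket. Lowering and releasing the bolt.

```bash
python3 -m creep '[[[0,0,0,0,0,0.055,0],[0,0,0,0,0,0.055,0],[0,0,0,0,0,0.055,0],[0,0,0,0,0,0.055,0]]]' ; python3 -m creep '[[[0,0,0,0,0,0,0.35],[0,0,0,0,0,0,0.35],[0,0,0,0,0,0,0.35],[0,0,0,0,0,0,0.35],[0,0,0,0,0,-0.03,0.35],[0,0,0,0,0,-0.24,0.35],[0,0,0,0,0,-0.24,0.35],[0,0,0,0,0,-0.24,0.35]]]'
```

```text
time_s: 11.42
eef_pos: [0.611, 0.0268, 0.0601]
eef_rot: [-3.141, 0.001, -3.126]
wrist_force: [0.2, -0.1, -1.5]
gripper_width: 0.127
finger_force: 29.3
time_s: 12.42
eef_pos: [0.6102, 0.0272, 0.2785]
eef_rot: [3.142, -0.0, -3.125]
wrist_force: [1.0, -0.4, -0.8]
gripper_width: 0.348
finger_force: 0.0
```

```bash
python3 -m creep '[[[0,0,0,0,0,-0.08,1],[0,0,0,0,0,-0.08,1],[0,0,0.016,0.183,-0.231,-0.08,1],[0,0,0.016,0.183,-0.231,-0.08,1],[0,0,0.016,0.183,-0.231,-0.08,1],[0,0,0.016,0.183,-0.231,-0.08,1],[0,0,0.016,0.183,-0.231,-0.08,1],[0,0,0.016,0.183,-0.231,-0.08,1]]]'; python3 - <<'E'
from h import *
s=ctrl.get_state(); print(s['q'].round(3))
im,d=snap('scene','s5');p=cloud('scene',d);v=d>0
for n,y0,y1 in(('bolt',.0,.06),('vb',.145,.235)):
    m=p[v&(p[...,0]>.56)&(p[...,0]<.66)&(p[...,1]>y0)&(p[...,1]<y1)&(p[...,2]>.036)&(p[...,2]<.08)]; print(n,len(m),m.mean(0),m[:,2].max())
cv2.imwrite('pics/c5.png',cv2.resize(im[:280,190:400,::-1],None,fx=2.1,fy=2.1,interpolation=cv2.INTER_CUBIC))
E
```

```text
time_s: 13.42
eef_pos: [0.4298, -0.2086, 0.3566]
eef_rot: [-3.141, -0.0, 3.138]
wrist_force: [-0.1, -0.3, 0.7]
gripper_width: 1.003
finger_force: 0.0
[-0.577  0.177  1.505 -0.     1.459 -2.144]
bolt 27 [0.61159904 0.02950749 0.04702258] 0.05693326709886326
vb 394 [0.60980832 0.19196334 0.04804187] 0.05804833160397438
```

View pics/c5.png

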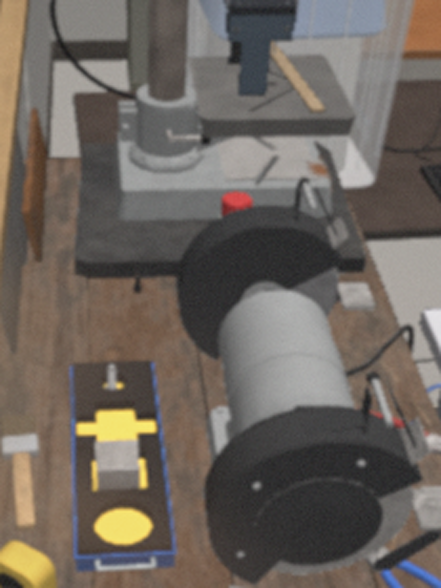

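The bolt stands in its hole at (111,375), the V-block is nested at (117,460), and the gripper is above the red cap (237,203). Descending on the bottle.

```bash
python3 -m creep '[[[0,0,0,0,0,0.238,1],[0,0,0,0,0,0.238,1],[0,0,0,0,0,0.238,1],[0,0,0,0,0,0.238,1],[0,0,0,0,0,0.238,1]]]' ; python3 -m creep '[[[0,0,0,0,0,0,0.3],[0,0,0,0,0,0,0.3],[0,0,0,0,0,0,0.3],[0,0,0,0,0,0,0.3],[0,0,0,0,0,0,0.3],[0,0,0,0,0,0,0.3]]]'
```

```text
time_s: 14.1
eef_pos: [0.4303, -0.2049, 0.116]
eef_rot: [3.138, -0.005, -3.14]
wrist_force: [0.3, 0.7, -0.5]
gripper_width: 1.002
finger_force: 0.0
time_s: 14.85
eef_pos: [0.4319, -0.2072, 0.1191]
eef_rot: [-3.141, 0.001, -3.142]
wrist_force: [-0.7, -0.8, 9.5]
gripper_width: 0.599
finger_force: 30.0
```

```bash
python3 -m creep '[[[0,0,0,0,0,-0.06,0.3],[0,0,0,0,0,-0.12,0.3],[0,0,0,-0.05,0,-0.12,0.3],[0,0,0,-0.1,0,-0.12,0.3],[0,0,0,-0.15,0,-0.12,0.3],[0,0,0,-0.18,0,-0.12,0.3],[0,0,0,-0.18,0,-0.12,0.3]]]' ; python3 -m creep '[[[0,0,0,0.004,0.06,0,0.3],[0,0,0,0.004,0.12,0,0.3],[0,0,-0.016,0.004,0.18,0,0.3],[0,0,-0.016,0.004,0.24,0,0.3],[0,0,-0.016,0.004,0.3,0,0.3],[0,0,-0.016,0.004,0.36,0,0.3],[0,0,-0.016,0.004,0.42,0,0.3],[0,0,-0.016,0.004,0.477,0,0.3]]]'; python3 -m creep '[[[0,0,0,0,0,0,0.3],[0,0,0,0,0,0.07,0.3],[0,0,0,0,0,0.07,0.3],[0,0,0,0,0,0.07,0.3]]]'; python3 - <<'E'
from h import *
im,d=snap('scene','s6')
cv2.imwrite('pics/c6.png',cv2.resize(im[60:300,170:350,::-1],None,fx=2.4,fy=2.4,interpolation=cv2.INTER_CUBIC))
E
```

```text
time_s: 15.72
eef_pos: [0.6127, -0.2065, 0.2377]
eef_rot: [3.141, -0.0, -3.14]
wrist_force: [-1.0, -0.4, -2.9]
gripper_width: 0.595
finger_force: 30.0
time_s: 16.73
eef_pos: [0.6062, 0.2716, 0.2385]
eef_rot: [-3.141, -0.001, -3.126]
wrist_force: [1.2, -0.4, -1.8]
gripper_width: 0.596
finger_force: 30.0
time_s: 17.23
eef_pos: [0.6073, 0.2695, 0.1692]
eef_rot: [-3.141, -0.001, -3.126]
wrist_force: [0.6, -0.8, -0.8]
gripper_width: 0.594
finger_force: 30.0
```

View pics/c6.png

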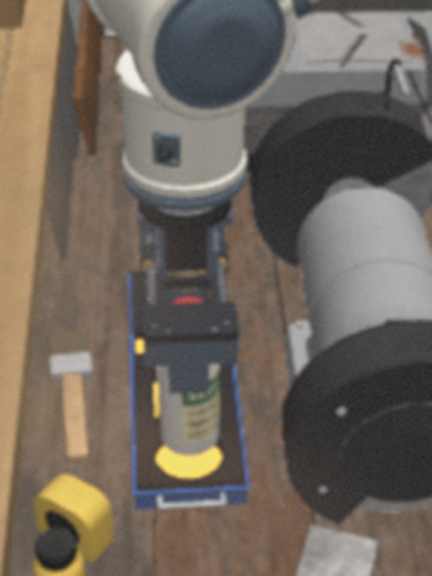

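The bottle hangs upright, its base just above the round pocket (189,460). Lowering.

```bash
python3 -m creep '[[[0,0,0,0,0,0.02,0.3],[0,0,0,0,0,0.035,0.3],[0,0,0,0,0,0.035,0.3],[0,0,0,0,0,0.035,0.3]]]' ; python3 -m creep '[[[0,0,0,0,0,0,0.9],[0,0,0,0,0,0,0.9],[0,0,0,0,0,0,0.9],[0,0,0,0,0,0,0.9],[0,0,0,0,0,-0.03,0.9],[0,0,0,0,0,-0.09,0.9],[0,0,0,0,0,-0.15,0.9],[0,0,0,0,0,-0.2,0.9]]]'
```

```text
time_s: 17.77
eef_pos: [0.6076, 0.2703, 0.1341]
eef_rot: [3.141, 0.001, -3.126]
wrist_force: [-0.1, 0.6, -1.2]
gripper_width: 0.599
finger_force: 30.0
time_s: 18.77
eef_pos: [0.6073, 0.2703, 0.3361]
eef_rot: [3.141, 0.001, -3.125]
wrist_force: [1.3, 0.7, -0.7]
gripper_width: 0.899
finger_force: 0.0
```

```bash
python3 -m creep '[[[0,0,0.016,0.003,-0.42,0,0.45],[0,0,0.016,0.003,-0.42,0,0.45],[0,0,0.016,0.003,-0.42,0,0.45],[0,0,0.016,0.003,-0.42,0,0.45],[0,0,0.016,0.003,-0.42,0,0.45],[0,0,0.016,0.003,-0.42,0,0.45],[0,0,0.016,0.003,-0.42,0,0.45],[0,0,0.016,0.003,-0.42,0,0.45]]]'; python3 - <<'E'
from h import *
im,d=snap('top','t7');p=cloud('top',d)
m=p[(d>0)&(p[...,0]>.38)&(p[...,0]<.51)&(p[...,1]>-.19)&(p[...,1]<-.12)&(p[...,2]>.009)&(p[...,2]<.04)]
print(len(m),m.min(0),m.max(0),cv2.minAreaRect((m[:,:2]*1000).astype(np.float32)))
print(np.polyfit(m[:,0]-.44,m[:,1],1))
for x in np.arange(.395,.5,.005):
    q=m[abs(m[:,0]-x)<.0025]
    if len(q): print(round(x,3),len(q),q[:,1].min().round(3),q[:,1].max().round(3),q[:,2].max().round(3))
b=p[(d>0)&(p[...,0]>.53)&(p[...,0]<.68)&(p[...,1]>.22)&(p[...,1]<.33)&(p[...,2]>.155)];print('cap',b.mean(0),np.median(b[:,2]))
cv2.imwrite('pics/c7.png',cv2.resize(im[140:290,180:430,::-1],None,fx=3,fy=3,interpolation=cv2.INTER_CUBIC))
E
```

```text
time_s: 19.77
eef_pos: [0.6108, -0.1529, 0.3331]
eef_rot: [-3.141, -0.0, 3.138]
wrist_force: [0.5, 0.3, -0.6]
gripper_width: 0.448
finger_force: 0.0
195 [ 0.39839594 -0.16758025  0.01009855] [ 0.48702863 -0.14467345  0.02485617] ((443.12091064453125, -154.22979736328125), (22.252002716064453, 88.0455551147461), 80.87057495117188)
[-0.01954955 -0.15497526]
0.4 5 -0.157 -0.153 0.016
0.405 6 -0.157 -0.153 0.016
0.41 6 -0.158 -0.152 0.015
0.415 6 -0.158 -0.152 0.015
0.42 11 -0.162 -0.146 0.02
0.425 16 -0.162 -0.146 0.022
0.43 12 -0.161 -0.149 0.019
0.435 12 -0.161 -0.149 0.02
0.44 11 -0.162 -0.15 0.019
0.445 12 -0.162 -0.15 0.02
0.45 12 -0.162 -0.15 0.02
0.455 20 -0.168 -0.145 0.025
0.46 12 -0.162 -0.15 0.02
0.465 12 -0.163 -0.15 0.021
0.47 12 -0.163 -0.151 0.02
0.475 10 -0.16 -0.151 0.022
0.48 10 -0.16 -0.151 0.021
0.485 10 -0.161 -0.152 0.022
cap [0.60293251 0.26634072 0.17388386] 0.17533023567420464
```

View pics/c7.png

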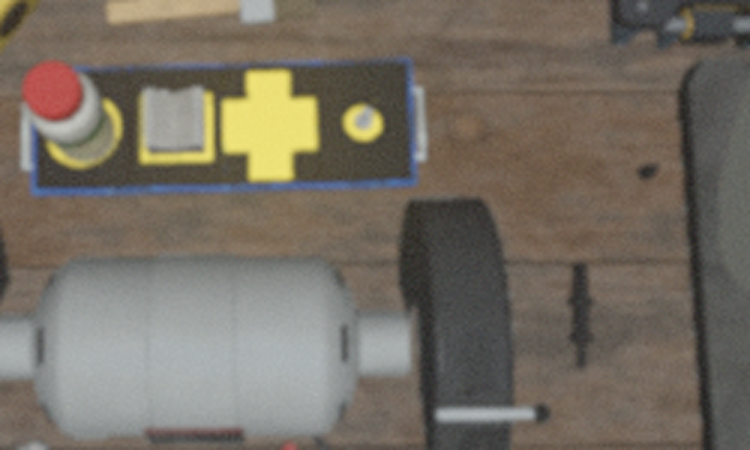

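The top crop shows bolt (363,120), V-block (176,120) and bottle (75,120) in their nests, and the shaft free at (580,315), 0.443 m in x, yawed about −1°. Moving over it with a slight tilt so the gripper's body keeps off the grinder wheel.

```bash
python3 -m creep '[[[-0.1,0,0.018,0.166,-0.006,0,0.38],[-0.1,0,0.018,0.166,-0.006,0,0.38],[-0.1,0,0.018,0.166,-0.006,0,0.38],[-0.1,0,0.018,0.166,-0.006,0,0.38],[-0.1,0,0.018,0.166,-0.006,0,0.38],[-0.1,0,0.018,0.166,-0.006,0,0.38]]]'; for i in 1 2 3; do python3 -m creep '[[[0,0,0,0,0,0,0.38]]]' | sed -n 2,3p; done; python3 - <<'E'
from h import *
d=np.load('pics/t7.npy');p=cloud('top',d)
q=p[270:285,340:366];z=q[(d[270:285,340:366]>0)&(q[...,2]>.06)&(q[...,1]<-.062)]
print('rod',len(z),z.min(0),z.max(0))
E
```

```text
time_s: 20.58
eef_pos: [0.446, -0.1554, 0.3333]
eef_rot: [3.042, -0.001, 3.125]
wrist_force: [-0.1, 0.5, -0.7]
gripper_width: 0.382
finger_force: 0.0
eef_pos: [0.4456, -0.1556, 0.3332]
eef_rot: [3.041, -0.001, 3.125]
eef_pos: [0.4454, -0.1557, 0.3332]
eef_rot: [3.041, -0.001, 3.124]
eef_pos: [0.4452, -0.1558, 0.3333]
eef_rot: [3.041, -0.001, 3.124]Traceback (most recent call last):
  File "<stdin>", line 4, in <module>
    return umr_minimum(a, axis, None, out, keepdims, initial, where)
ValueError: zero-size array to reduction operation minimum which has no identity
```

```bash
python3 - <<'E'
from h import *
d=np.load('pics/t7.npy');p=cloud('top',d).reshape(-1,3);v=d.ravel()>0
z=p[v&(p[:,0]>.3)&(p[:,0]<.53)&(p[:,1]<-.06)&(p[:,1]>-.145)&(p[:,2]>.04)]
print('near wheel',len(z)); print(z[:12].round(3), z.max(0) if len(z) else '')
E
python3 -m creep '[[[0,0,0,0,-0.006,0.06,0.38],[0,0,0,0,-0.012,0.12,0.38],[0,0,0,0,-0.018,0.18,0.38],[0,0,0,0,-0.024,0.24,0.38],[0,0,0,0,-0.024,0.24,0.38],[0,0,0,0,-0.024,0.24,0.38]]]'
```

```text
near wheel 84
[[ 0.529 -0.061  0.68 ]
 [ 0.53  -0.063  0.678]
 [ 0.528 -0.061  0.679]
 [ 0.528 -0.061  0.681]
 [ 0.528 -0.062  0.68 ]
 [ 0.528 -0.063  0.681]
 [ 0.529 -0.065  0.678]
 [ 0.527 -0.06   0.681]
 [ 0.526 -0.061  0.682]
 [ 0.527 -0.063  0.68 ]
 [ 0.527 -0.063  0.681]
 [ 0.527 -0.065  0.68 ]] [ 0.52972653 -0.06019325  0.69743576]
time_s: 21.7
eef_pos: [0.4457, -0.1561, 0.0939]
eef_rot: [3.042, 0.0, 3.124]
wrist_force: [1.1, 0.3, 0.1]
gripper_width: 0.38
finger_force: 0.0
```

```bash
python3 -m creep '[[[0,0,0,0.0015,-0.004,0.04,0.38],[0,0,0,0.0015,-0.006,0.062,0.38],[0,0,0,0.0015,-0.006,0.062,0.38],[0,0,0,0.0015,-0.006,0.062,0.38]]]'; python3 -m creep '[[[0,0,0,0,0,0,0],[0,0,0,0,0,0,0],[0,0,0,0,0,0,0],[0,0,0,0,0,0,0],[0,0,0,0,0,0,0],[0,0,0,0,0,0,0]]]'
```

```text
time_s: 22.2
eef_pos: [0.4445, -0.1561, 0.0319]
eef_rot: [3.043, 0.002, 3.124]
wrist_force: [0.4, -0.4, 0.9]
gripper_width: 0.378
finger_force: 0.0
time_s: 22.95
eef_pos: [0.444, -0.1558, 0.0306]
eef_rot: [3.042, 0.001, 3.124]
wrist_force: [1.3, -0.3, 9.5]
gripper_width: 0.229
finger_force: 30.0
```

```bash
python3 -m creep '[[[0,0,0,0,0.003,-0.03,0],[0,0,0,0,0.006,-0.06,0],[0,0,0,0,0.012,-0.12,0],[0,0,0,0,0.018,-0.18,0],[0,0,0,0,0.021,-0.21,0],[0,0,0,0,0.021,-0.21,0]]]'; python3 -m creep '[[[0.1,0,0,-0.06,0,0,0],[0.1,0,0,-0.12,0,0,0],[0.1,0,0,-0.165,0,0,0],[0.1,0,0,-0.165,0,0,0],[0.1,0,0,-0.165,0,0,0]]]'; python3 - <<'E'
from h import *
im,d=snap('scene','s8')
cv2.imwrite('pics/c8.png',cv2.resize(im[0:160,180:330,::-1],None,fx=3.7,fy=3.7,interpolation=cv2.INTER_CUBIC))
E
```

```text
time_s: 23.7
eef_pos: [0.4442, -0.156, 0.2431]
eef_rot: [3.044, 0.003, 3.124]
wrist_force: [-0.4, -0.1, -1.4]
gripper_width: 0.229
finger_force: 30.0
time_s: 24.32
eef_pos: [0.6074, -0.1582, 0.2394]
eef_rot: [3.141, -0.004, 3.124]
wrist_force: [-0.5, -0.4, -1.0]
gripper_width: 0.228
finger_force: 30.0
```

View pics/c8.png

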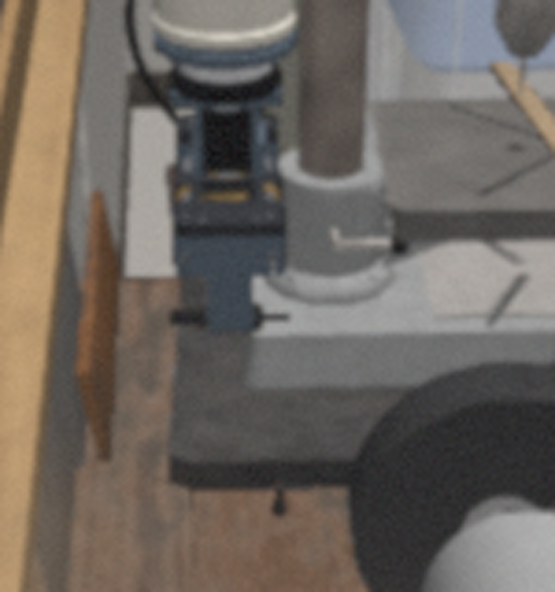

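The shaft is held level, its ends at (172,317) and (287,317), symmetric about the fingers. Carrying it to the long nest.

```bash
python3 -m creep '[[[0,0,-0.034,0.004,0.06,0,0],[0,0,-0.034,0.004,0.12,0,0],[0,0,-0.034,0.004,0.18,0,0],[0,0,-0.034,0.004,0.24,0,0],[0,0,-0.034,0.004,0.265,0,0],[0,0,-0.034,0.004,0.265,0,0],[0,0,-0.034,0.004,0.265,0.06,0],[0,0,-0.034,0.004,0.265,0.12,0]]]'; python3 -m creep '[[[0,0,0,0,0,0,0],[0,0,0,0,0,0,0],[0,0,0,0,0,0,0],[0,0,0,0,0,0,0]]]'; python3 - <<'E'
from h import *
s=ctrl.get_state();print(s['eef_pos'],s['eef_rot'])
im,d=snap('scene','s9')
cv2.imwrite('pics/c9.png',cv2.resize(im[110:280,190:320,::-1],None,fx=3.5,fy=3.5,interpolation=cv2.INTER_CUBIC))
E
```

```text
time_s: 25.38
eef_pos: [0.6089, 0.1052, 0.1202]
eef_rot: [-3.141, 0.001, -3.126]
wrist_force: [0.6, 0.5, -1.3]
gripper_width: 0.226
finger_force: 30.0
time_s: 25.88
eef_pos: [0.6099, 0.1065, 0.1226]
eef_rot: [3.141, 0.002, -3.125]
wrist_force: [0.2, 0.2, -0.9]
gripper_width: 0.234
finger_force: 30.0
[0.6099135  0.10654218 0.12258962] [ 3.14143791e+00  1.79787264e-03 -3.12539883e+00]
```

View pics/c9.png

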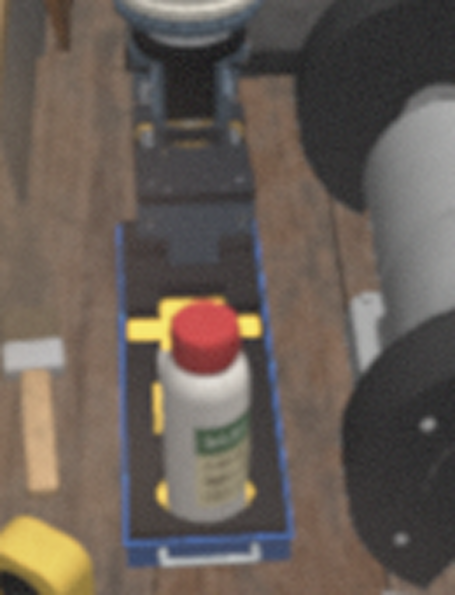

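```bash
python3 - <<'E'
from h import *
for n in('scene','top'):
    im,d=snap(n,n+'10');p=cloud(n,d);v=d>0
    m=p[v&(p[...,0]>.54)&(p[...,0]<.68)&(abs(p[...,1]-.107)<.008)&(p[...,2]>.082)&(p[...,2]<.125)]
    e=m[abs(m[:,0]-.61)>.02]
    print(n,len(m),m[:,0].min() if len(m) else '',m[:,0].max() if len(m) else '')
    for lo,hi in((.55,.59),(.63,.67)):
        q=e[(e[:,0]>lo)&(e[:,0]<hi)]; print(len(q),q.mean(0).round(4) if len(q) else '', q[:,0].min() if len(q) else '', q[:,0].max() if len(q) else '')
E
```

```text
scene 97 0.5641120350650132 0.6536869586730469
41 [0.5772 0.1082 0.1019] 0.5641120350650132 0.5893444551506296
44 [0.6414 0.1112 0.1053] 0.6311526940824175 0.6536869586730469
top 9 0.6020991548790708 0.6051417343903335
0   
0
```

```bash
python3 -m creep '[[[0,0,0,0,0.002,0.03,0],[0,0,0,0,0.002,0.05,0],[0,0,0,0,0.002,0.065,0],[0,0,0,0,0.002,0.075,0],[0,0,0,0,0.002,0.075,0],[0,0,0,0,0.002,0.075,0],[0,0,0,0,0.002,0.075,0]]]'
```

```text
time_s: 26.9
eef_pos: [0.6093, 0.1086, 0.0462]
eef_rot: [3.142, -0.0, -3.125]
wrist_force: [0.3, -0.0, 1.0]
gripper_width: 0.229
finger_force: 30.0
```

```bash
python3 -m creep '[[[0,0,0,0,0,0,0.42],[0,0,0,0,0,0,0.42],[0,0,0,0,0,0,0.42],[0,0,0,0,0,-0.02,0.42],[0,0,0,0,0,-0.08,0.42],[0,0,0,0,0,-0.14,0.42],[0,0,0,0,0,-0.2,0.42],[0,0,0,0,0,-0.2,0.42]]]'; python3 -m creep '[[[0,0,0,0,-0.25,-0.05,0.42],[0,0,0,0,-0.25,-0.05,0.42],[0,0,0,0,-0.25,-0.05,0.42],[0,0,0,0,-0.25,-0.05,0.42],[0,0,0,0,-0.25,-0.05,0.42]]]'; python3 - <<'E'
from h import *
im,d=snap('top','t11');p=cloud('top',d);v=d>0
for n,y0,y1,z0 in(('shaft',.07,.145,.0315),('bolt',.0,.06,.04),('vb',.15,.23,.04),('bottle',.22,.33,.15)):
    m=p[v&(p[...,0]>.54)&(p[...,0]<.67)&(p[...,1]>y0)&(p[...,1]<y1)&(p[...,2]>z0)]; print(n,len(m),m.mean(0).round(4),m[:,2].max())
cv2.imwrite('pics/c11.png',cv2.resize(im[140:280,170:420,::-1],None,fx=3.2,fy=3.2,interpolation=cv2.INTER_CUBIC))
E
```

```text
time_s: 27.9
eef_pos: [0.6113, 0.1088, 0.2509]
eef_rot: [3.141, 0.007, -3.125]
wrist_force: [0.0, -0.1, -1.3]
gripper_width: 0.417
finger_force: 0.0
time_s: 28.52
eef_pos: [0.613, -0.1454, 0.2956]
eef_rot: [-3.141, -0.001, -3.129]
wrist_force: [-0.3, 0.7, -0.5]
gripper_width: 0.421
finger_force: 0.0
shaft 304 [0.6117 0.1063 0.0336] 0.041824312561998034
bolt 15 [0.6106 0.0253 0.0518] 0.05781859723367444
vb 373 [0.6082 0.1885 0.0501] 0.06080306961602833
bottle 341 [0.6027 0.2661 0.1735] 0.17932819997672456
```

View pics/c11.png

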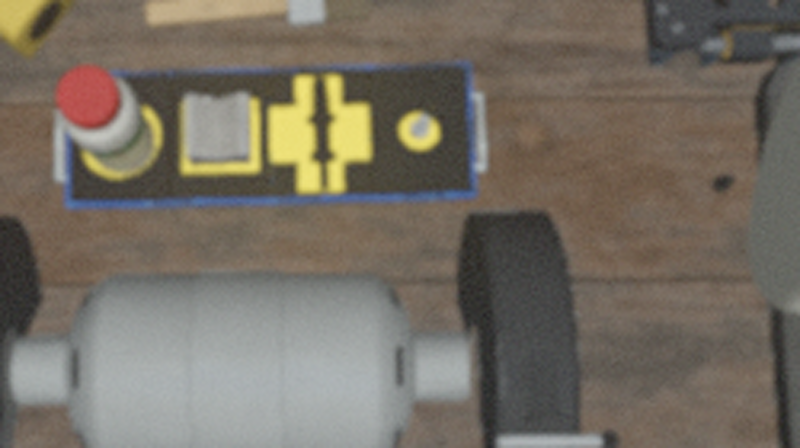

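The shaft lies in the long pocket at (322,133), with bottle, V-block and bolt all in their nests. A quick check of the shaft's end heights, then handing in.

```bash
python3 - <<'E'
from h import *
d=np.load('pics/t11.npy');im=cv2.imread('pics/t11.png').astype(int);p=cloud('top',d);dark=(im.max(2)<110)&(d>0)
m=p[dark&(abs(p[...,1]-.106)<.013)&(p[...,0]>.55)&(p[...,0]<.665)]
for x in np.arange(.555,.665,.008):
    q=m[abs(m[:,0]-x)<.004]
    if len(q): print(round(x,3),len(q),np.median(q[:,1]).round(4),np.median(q[:,2]).round(3),q[:,2].max().round(3))
print(ctrl.get_state()['time_s'])
E
```

```text
0.555 3 0.1093 0.001 0.001
0.587 15 0.1065 0.036 0.038
0.595 9 0.1065 0.032 0.036
0.603 9 0.1064 0.032 0.035
0.611 11 0.1063 0.034 0.036
0.619 13 0.1062 0.036 0.042
0.627 10 0.1061 0.035 0.04
0.635 7 0.1061 0.035 0.036
0.643 6 0.1072 0.034 0.037
0.651 3 0.1084 0.034 0.034
0.659 20 0.1083 0.03 0.035
28.575
```

```bash
python3 -c "
from workcell import ctrl
print(ctrl.finish_job())"
```

```text
the job is handed in; nothing more can be done
None
```

The V-block, hex bolt, oil bottle and shaft are each in their own nests, the steel block and black cap screw were left untouched, and the job was handed in at about 28.6 s; the hand-in gave no verdict.

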